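# Lock the chair-leg jig with the fork key

## Task

Lock the chair-leg clamping jig: take the red-handled fork key out of its rack, set it fully down over the brass tee-headed screw at the bottom of the jig's well, and with it turn the screw clockwise (seen from above) as far as its stop, where the brass bar lines up with the red marks. Leave the key standing upright on the screw, and leave the blue-handled key in the rack.

Things in the scene. Friction and masses are not known exactly. Their poses are not given: they have to be found in the camera images.
- fork_key: Red T-handle key, loose, 0.3 kg, 176 mm tall, upright in a rack pocket 30 mm deep, 3 mm play. Origin: middle of its foot's underside; z up the shaft. Handle: bar 96 mm along x, 24 wide (y), 26 tall, centre 163 mm above origin; pinch its long sides from above. Foot 44 (x) x 40 mm: two prongs 9 mm thick; slot between them along x, 22 mm wide, 30 deep, open-ended. Half turn about z: same.
- socket_key: Blue T-handle key to leave alone, in the rack's other pocket, 125 mm from the red one, square to the handles (either may be the nearer to the robot). Same handle and height; its foot is a solid round socket, 40 mm across. Origin: middle of the foot's underside; x along the handle, z up. The wooden rack is 40 mm tall and fixed.
- tee_head (a point): Brass bar, head of the lock screw: 50 mm long (x of this point), 10 wide (y), 20 tall; point at the middle of its top, on the screw's axis, z up. Mid-floor in a well 80 x 80 mm, open away from the robot; floor 20 mm below the point, 14 mm walls to 73 mm above it. Key fully down: prongs astride the bar, standing on the floor, 6 mm play to each side, about 0.28 rad free turn each way.
- lock_screw (a joint): Turn of the lock screw, rad: starts at 0 to 0.3 (unlocked), grows clockwise seen from above (tee head's yaw falls as much), hard stop at 1.25 (locked), where the bar points at red marks on the two opposite well walls. Needs 0.12 N m and stays where left. It lowers a strap 4 mm onto the chair leg lying beside the well on the robot's side. The jig is fixed; nothing on it is above the well's rim.
Mind the look-alikes: they are no part of the job. Leave any white look-alike of the fork_key alone.

How it is judged:
By the outcome, as a careful person would: the job done as asked, in the order asked, and still so for the second after the job is handed in, with the robot touching nothing.
It also fails if it takes over 45 s, if anything falls off the work surface, if the arm or the gripper's body presses on something with over 40 N, if the wrist force passes 120 N, or if a joint passes its speed limit or range.

## Robot

A 6-joint arm with a two-finger parallel gripper is mounted at the origin on the work surface. World frame = base frame: x ahead of the robot, y to its left, z up, the work surface at z = 0. Lengths are in m, angles in rad, forces in N, time in s.
With the tool pointing down it reaches from about 0.375 to 0.975 m from the base axis. Payload 3.8 kg.
Tool frame: the origin (TCP) lies at the very end of the fingers, on their centre line; the grasp point (between the pads) lies 19 mm behind it; z points along the fingers, y is the line along which they close (so a half turn about z gives the same grasp; the last joint's range is limited). The gripper opens to 85 mm and grips with 20 to 120 N. Pads are 22 mm wide; open, the fingers measure 114 mm over their backs; the gripper's body (76 mm by 85 mm) begins 54 mm behind the grasp point. The pads swing forward as they close: fully open they stand 13 mm farther back than shut.
Start: joints at [-1.151, 0.264, 1.604, -0, 1.274, -0.037], TCP at [0.298, -0.606, 0.231] pointing down, gripper open.
Joint ranges: [-2.63, 2.63], [-0.94, 2.18], [0.31, 2.57], [-1.31, 4.45], [0, 2.66], [-2.55, 2.55]. Speed limits (rad/s): [2.57, 2.57, 3.14, 3.14, 3.14, 3.14].

## Interface

Orientations are given as a rotation vector (axis times angle).
In Python, from workcell import read_state, read_camera, calibration, finish_job gives the robot as it stands.
- The arm moves only by the tool step_arm, never from a script. Its argument "commands" is a list of rows, each an object of numbers: "fingers": the gripper's target within -1 to 1 (shut at 1, half-way at 0, fully open at -1); "dx", "dy", "dz": the shift along the tool's x, y, z in m; "roll": the turn about the tool's z in degrees. In form: [{"fingers": .., "dx": .., "dy": .., "dz": .., "roll": ..}, ...]. A call has 1 to 8 rows; each row is the pose to reach, as a shift and turn from the pose commanded when the call began, along the tool's axes at that moment; what a row does not reach only later rows make up. A row lasts 1/8 s, in which the tool goes at most 62.5 mm and 10.7 degrees, less where a joint would pass 70% of its speed; a pose out of reach is approached as far as the arm can. A call with a gripper value outside its range is refused whole. The fingers move at their own pace and stop on an object; "squeeze" is the grip in N (left out, the last holds). Time passes only in rows, so rows that repeat a pose let the fingers close. It gives the time, the measured TCP pose, the force, the opening and the grip force at its end, in the units of the state.
- read_state(): the state, without advancing time (a new reading comes with each control period).
- read_camera(name): name is "scene" or "side" or "wrist"; returns (picture, depth): 480x640x3 uint8, blue, green, red; 480x640 float32, m along the optical axis (not along the pixel's ray), 0 where there is no reading.
- calibration(name): a dict with "intrinsics" (3x3 intrinsics, pixels), "k1" (the pictures are not rectified: a ray, as slopes to the right and down, at radius r is drawn at 1 + k1 r^2 times it, then the intrinsics apply), "world_to_cam" (4x4, takes a point from world to camera coordinates). Camera axes: x right, y up, looking along -z (the intrinsics and any distortion apply to the point x, -y, -z); pixel columns grow to the right and rows downward; lengths in m; the calibration is good to about 2 mm. A picture is of the moment at which its call begins: read the wrist's pose just before it. calibration takes no time and is no camera call; for the wrist camera it gives the pose at the moment of the call.
- finish_job(): hands the job in; it is judged then, once.
The state is a dict: "time": time; "q": joint angles; "joint_vel": joint speeds; "joint_torque": joint torques, N m; "tool_pos": TCP position; "tcp_rot": TCP orientation; "wrist_force": force on the tool from outside, world axes, zero at the start; "torque": the same for the moment, N m; "width": opening from 0.0 (shut) to 1.0 (fully open); "grip_force": force on a finger pad.
Only numpy, scipy, OpenCV 4.12 (cv2) and the standard library are available. Lean on these libraries where they do the work, as an engineer would, in place of code of your own. Each camera call takes 0.05 s, during which the arm holds its last target. There are 200 camera calls.

## Working session

There is one attempt and no reset: what is moved stays moved. The work goes in short steps, Python scripts to look and compute and a tool call to move; the robot and the scene stay as the last step left them, time stands still between calls to the robot, and variables do not carry over. Pictures are saved under pics/ and viewed, at most 10 in all, crops included, and the job is handed in when it is done.

Besides the shell and the picture viewer there is one more tool, called after ">>>" as name(argument=value, ...), one argument or row to a line, values as JSON. step_arm: Moves the arm, as the interface text tells. Its arguments: {"type":"object","properties":{"commands":{"type":"array","items":{"type":"object","properties":{"fingers":{"type":"number"},"dx":{"type":"number"},"dy":{"type":"number"},"dz":{"type":"number"},"roll":{"type":"number"}}}},"squeeze":{"type":"number"}},"required":["commands"]}

```bash
mkdir -p pics; cat > h.py <<'E'
import numpy as np, cv2
from workcell import *
def shot(name,fn=None):
    c=calibration(name); im,d=read_camera(name)
    if fn: cv2.imwrite('pics/'+fn,im)
    return im,d,c
def rays(c,uv):
    K=np.array(c['intrinsics'],float);k=c['k1']
    uv=np.atleast_2d(np.array(uv,float))
    p=cv2.undistortPoints(uv.reshape(-1,1,2),K,np.array([k,0,0,0],float)).reshape(-1,2)
    W=np.linalg.inv(np.array(c['world_to_cam']))
    d=np.c_[p[:,0],-p[:,1],-np.ones(len(p))]
    return W[:3,3],d@W[:3,:3].T
def onplane(c,uv,z):
    o,d=rays(c,uv); t=(z-o[2])/d[:,2]; return o+d*t[:,None]
def deproj(c,uv,dep):
    o,d=rays(c,uv); return o+d*np.asarray(dep).reshape(-1,1)
def mask(im,lo,hi):
    return cv2.inRange(cv2.cvtColor(im,cv2.COLOR_BGR2HSV),np.array(lo),np.array(hi))
def red(im): return mask(im,(0,120,60),(8,255,255))|mask(im,(172,120,60),(180,255,255))
def blue(im): return mask(im,(100,120,50),(130,255,255))
def comps(m,amin=40):
    n,l,s,ce=cv2.connectedComponentsWithStats(m)
    return [(l==i,s[i],ce[i]) for i in range(1,n) if s[i][4]>amin]
E
python3 - <<'E'
from h import *
s=read_state();print(s['tool_pos'],s['tcp_rot'],s['time'])
for n in('scene','side'):
    im,d,c=shot(n,n+'0.png')
    print(n,np.linalg.inv(np.array(c['world_to_cam']))[:3,3])
    for col,f in(('red',red),('blue',blue)):
        for m,st,ce in comps(f(im)):
            v,u=np.nonzero(m&(d>0)); P=deproj(c,np.c_[u,v],d[v,u])
            print(col,st,ce.round(),np.percentile(P,5,0).round(3),np.percentile(P,50,0).round(3),np.percentile(P,95,0).round(3))
E
```

```text
[ 0.29739836 -0.60512995  0.22991209] [-3.05782833e+00 -7.10693045e-01  6.78850186e-04] 0.0
scene [0.79168914 0.44268248 0.77133908]
red [263 123  23  34 412] [274. 140.] [ 0.431 -0.318  0.169] [ 0.446 -0.268  0.185] [ 0.457 -0.234  0.187]
red [ 66 176  15  13 146] [ 73. 182.] [ 0.841 -0.4    0.147] [ 0.851 -0.384  0.159] [ 0.862 -0.376  0.161]
red [342 310  19  12 146] [351. 315.] [0.502 0.131 0.102] [0.517 0.139 0.105] [0.531 0.146 0.107]
red [367 354  20  16 184] [377. 362.] [0.518 0.224 0.102] [0.532 0.232 0.106] [0.546 0.239 0.108]
blue [209 137  20  34 344] [218. 153.] [ 0.556 -0.333  0.169] [ 0.568 -0.283  0.186] [ 0.579 -0.254  0.188]
blue [545 138  25  25 337] [556. 150.] [-1.085 -0.411 -0.516] [-1.036 -0.357 -0.478] [-0.022  0.062  0.211]
side [ 0.83167442 -0.62562277  0.48743551]
red [407 163  14   6  52] [413. 165.] [0.52  0.22  0.103] [0.534 0.227 0.105] [0.546 0.235 0.107]
red [382 176  16   8  79] [389. 179.] [0.488 0.126 0.066] [0.515 0.136 0.105] [0.532 0.224 0.107]
red [582 178  18  26 256] [590. 190.] [0.856 0.455 0.013] [0.871 0.487 0.023] [0.888 0.539 0.026]
red [ 171  215   68   47 1575] [205. 238.] [ 0.432 -0.333  0.166] [ 0.449 -0.294  0.181] [ 0.458 -0.248  0.187]
red [489 455  39  25 793] [507. 469.] [ 0.841 -0.402  0.155] [ 0.85  -0.393  0.16 ] [ 0.862 -0.383  0.161]
blue [  89    0   85   46 2948] [134.  21.] [-1.015  0.622  0.197] [-0.817  0.632  0.279] [-0.803  0.773  0.347]
blue [351 100  52  21 164] [381. 107.] [0.104 0.763 0.025] [0.212 0.769 0.049] [0.281 0.781 0.052]
blue [ 237  248   68   56 1745] [271. 275.] [ 0.556 -0.352  0.168] [ 0.571 -0.315  0.184] [ 0.581 -0.269  0.186]
```

View pics/scene0.png

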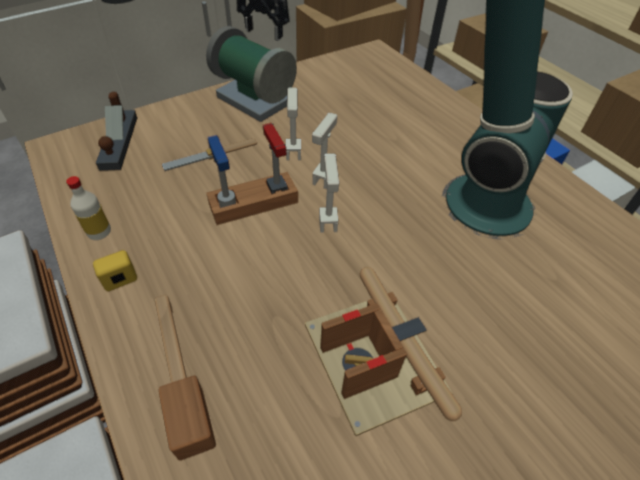

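View pics/side0.png

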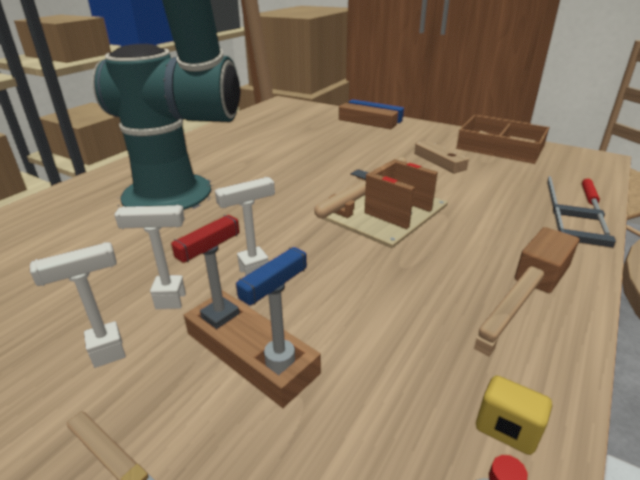

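The scene view shows the red key handle at (274,140), blue at (218,153), three white look-alikes beside it, and the jig well with its brass bar near (358,360), red rim marks at (351,315) and (377,362). The side view agrees: red is the key nearer the robot, at (205,238).

```bash
python3 - <<'E'
from h import *
for n in('scene','side'):
    im,d,c=shot(n)
    for col,f in(('red',red),('blue',blue)):
        for m,st,ce in comps(f(im)):
            v,u=np.nonzero(m&(d>0)); P=deproj(c,np.c_[u,v],d[v,u])
            if abs(np.median(P[:,2])-.184)<.01 and .3<np.median(P[:,0])<.7:
                T=P[P[:,2]>.178]; r=cv2.minAreaRect((T[:,:2]*1000).astype(np.float32)); print(n,col,len(T),r,T[:,2].mean())
    hsv=cv2.cvtColor(im,cv2.COLOR_BGR2HSV)
    m=cv2.inRange(hsv,np.array((0,0,150)),np.array((180,50,255)))
    for mm,st,ce in comps(m,100):
        v,u=np.nonzero(mm&(d>0)); 
        if len(v)<50: continue
        P=deproj(c,np.c_[u,v],d[v,u]); T=P[P[:,2]>.1]
        if len(T)>40 and .2<np.median(T[:,0])<.9 and abs(np.median(T[:,1]))<.6: print(n,'white',ce.round(),np.percentile(T,3,0).round(3),np.percentile(T,97,0).round(3))
    if n=='scene':
        cv2.imwrite('pics/jig.png',cv2.resize(im[300:400,300:430],None,fx=5,fy=5,interpolation=cv2.INTER_CUBIC))
        v,u=np.mgrid[300:400,300:430].reshape(2,-1); P=deproj(c,np.c_[u,v],d[v,u]); 
        h=hsv[v,u]; k=(abs(P[:,0]-.525)<.03)&(abs(P[:,1]-.186)<.03)&(P[:,2]>.024)&(P[:,2]<.045)
        print(k.sum(),P[k].mean(0),h[k].mean(0)); 
        if k.sum()>10: print(cv2.minAreaRect((P[k,:2]*1000).astype(np.float32)))
E
```

```text
scene red 318 ((441.4618225097656, -280.5494384765625), (94.36109161376953, 22.818004608154297), 80.85884857177734) 0.1850558056383768
scene blue 296 ((566.138671875, -296.0686340332031), (91.12986755371094, 21.773672103881836), 80.49646759033203) 0.18539778316632918
scene white [292.  98.] [ 0.303 -0.441  0.173] [ 0.354 -0.362  0.178]
scene white [324. 124.] [ 0.28  -0.299  0.174] [ 0.354 -0.245  0.178]
scene white [331. 169.] [ 0.361 -0.174  0.173] [ 0.41  -0.097  0.178]
scene white [ 77. 203.] [ 0.853 -0.391  0.103] [ 0.874 -0.368  0.119]
153 [0.528135   0.18334948 0.03044161] [ 19.90196078 126.82352941 119.67973856]
((524.9134521484375, 184.1426239013672), (11.797351837158203, 49.06220245361328), 52.68056869506836)
side red 947 ((442.6138916015625, -286.51910400390625), (95.40812683105469, 25.488718032836914), 82.28716278076172) 0.1842736955179064
side blue 1162 ((566.5921630859375, -306.8076171875), (93.14234161376953, 22.490049362182617), 81.39016723632812) 0.1845046171173636
side white [244. 186.] [ 0.362 -0.183  0.172] [ 0.413 -0.105  0.177]
side white [148. 211.] [ 0.282 -0.307  0.172] [ 0.356 -0.25   0.177]
side white [ 70. 257.] [ 0.304 -0.448  0.173] [ 0.355 -0.369  0.177]
```

View pics/jig.png

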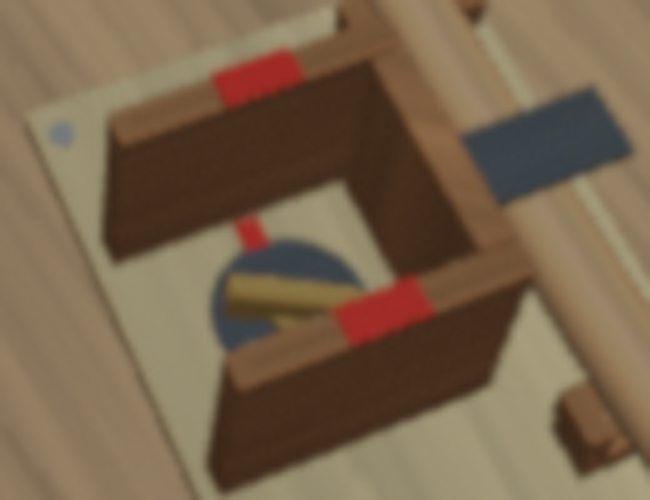

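The crop shows the brass bar (about (290,295) in the crop) on its blue disc, well short of the red marks; its yaw is about 143°, and the locked yaw about 81°. Now going above the red key.

>>> step_arm(
  commands=[
    {"fingers":-1,"dx":0.03,"dy":-0.025,"dz":-0.05,"roll":-8},
    {"fingers":-1,"dx":0.08,"dy":-0.066,"dz":-0.05,"roll":-16},
    {"fingers":-1,"dx":0.125,"dy":-0.104,"dz":-0.05,"roll":-25},
    {"fingers":-1,"dx":0.17,"dy":-0.141,"dz":-0.05,"roll":-34},
    {"fingers":-1,"dx":0.215,"dy":-0.178,"dz":-0.05,"roll":-43},
    {"fingers":-1,"dx":0.25,"dy":-0.207,"dz":-0.05,"roll":-51},
    {"fingers":-1,"dx":0.2715,"dy":-0.2242,"dz":-0.05,"roll":-55.3},
    {"fingers":-1,"dx":0.2715,"dy":-0.2242,"dz":-0.05,"roll":-55.3},
  ],
)

```text
time: 1.2
tool_pos: [0.443, -0.2831, 0.2812]
tcp_rot: [-2.377, -2.053, -0.0]
wrist_force: [-0.4, -0.1, -0.5]
width: 1.004
grip_force: 0.0
```

>>> step_arm(
  commands=[
    {"fingers":-1,"dx":0,"dy":0,"dz":0,"roll":0},
    {"fingers":-1,"dx":0,"dy":0,"dz":0,"roll":0},
  ],
)

```text
time: 1.45
tool_pos: [0.4421, -0.2858, 0.2812]
tcp_rot: [-2.382, -2.048, 0.001]
wrist_force: [0.0, -0.6, 0.4]
width: 1.002
grip_force: 0.0
```

```bash
cat >> h.py <<'E'
from scipy.spatial.transform import Rotation as R
def tool():
    s=read_state(); return s,np.array(s['tool_pos']),R.from_rotvec(s['tcp_rot']).as_matrix()
def handle(n,f,zmin=.178,near=None,fn=None):
    im,d,c=shot(n,fn)
    for m,st,ce in comps(f(im)):
        v,u=np.nonzero(m&(d>0)); P=deproj(c,np.c_[u,v],d[v,u]); T=P[P[:,2]>zmin]
        if len(T)>150:
            print(n,len(T),st[:4],cv2.minAreaRect((T[:,:2]*1000).astype(np.float32)),np.percentile(T[:,2],[50,95]))
E
python3 - <<'E'
from h import *
s,p,M=tool(); print(s['time'],p.round(4),M[:,0].round(3),M[:,1].round(3),M[:,2].round(3),np.array(s['q']).round(3))
handle('wrist',red,fn='w1.png'); handle('side',red); handle('scene',red)
E
```

```text
1.45 [ 0.4421 -0.2858  0.2812] [ 0.15   0.989 -0.   ] [ 0.989 -0.15  -0.   ] [-0. -0. -1.] [-0.621 -0.047  1.855 -0.     1.334 -0.47 ]
wrist 419 [295 163  36  15] ((447.7421875, -239.71038818359375), (7.384336948394775, 23.50551414489746), 81.32931518554688) [0.18542798 0.18681392]
wrist 3612 [296 180  35 108] ((441.21429443359375, -283.70721435546875), (78.4530258178711, 23.92839813232422), 81.34635162353516) [0.1860676  0.18722589]
wrist 203 [297 290  32   7] ((434.45367431640625, -327.18402099609375), (6.477518081665039, 23.01272964477539), 81.89820861816406) [0.18589501 0.18725429]
side 944 [171 215  68  47] ((442.20391845703125, -286.3359375), (95.7693099975586, 24.759700775146484), 81.01431274414062) [0.18538185 0.18671859]
scene 317 [263 123  23  34] ((441.6715087890625, -280.8297119140625), (96.98368072509766, 22.947471618652344), 80.78752899169922) [0.18549627 0.1874625 ]
```

View pics/w1.png

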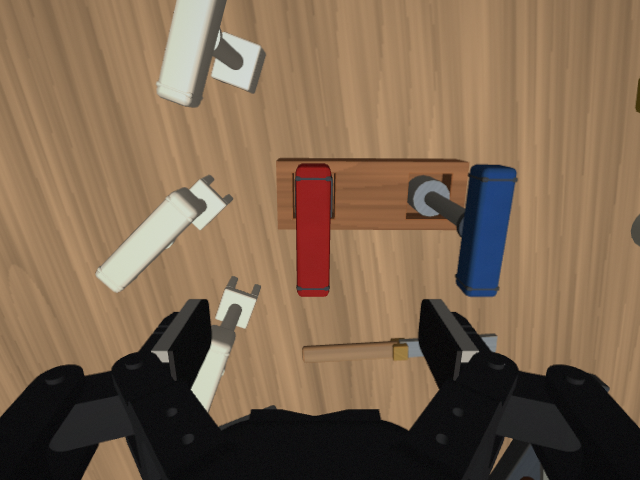

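The wrist view shows the red handle at (313,230), aligned with the tool; the fingers straddle it and clear the white keys and the blue one.

>>> step_arm(
  commands=[
    {"fingers":-1,"dx":0.002,"dy":-0.001,"dz":0.04,"roll":0},
    {"fingers":-1,"dx":0.002,"dy":-0.001,"dz":0.08,"roll":0},
    {"fingers":-1,"dx":0.002,"dy":-0.001,"dz":0.11,"roll":0},
    {"fingers":-1,"dx":0.002,"dy":-0.001,"dz":0.124,"roll":0},
    {"fingers":-1,"dx":0.002,"dy":-0.001,"dz":0.126,"roll":0},
    {"fingers":-1,"dx":0.002,"dy":-0.001,"dz":0.126,"roll":0},
  ],
)

```text
time: 2.35
tool_pos: [0.4426, -0.2834, 0.1565]
tcp_rot: [2.379, 2.049, 0.001]
wrist_force: [-1.0, 0.4, 0.1]
width: 0.998
grip_force: 0.0
```

>>> step_arm(
  commands=[
    {"fingers":0.3},
    {"fingers":0.6},
    {"fingers":1},
    {"fingers":1},
    {"fingers":1},
    {"fingers":1},
    {"fingers":1},
    {"fingers":1},
  ],
  squeeze=70,
)

```text
invalid input
```

>>> step_arm(
  commands=[
    {"fingers":1,"dx":0,"dy":0,"dz":0,"roll":0},
    {"fingers":1,"dx":0,"dy":0,"dz":0,"roll":0},
    {"fingers":1,"dx":0,"dy":0,"dz":0,"roll":0},
    {"fingers":1,"dx":0,"dy":0,"dz":0,"roll":0},
    {"fingers":1,"dx":0,"dy":0,"dz":0,"roll":0},
    {"fingers":1,"dx":0,"dy":0,"dz":0,"roll":0},
  ],
  squeeze=70,
)

```text
time: 3.1
tool_pos: [0.4421, -0.2829, 0.1558]
tcp_rot: [2.38, 2.05, 0.0]
wrist_force: [-0.9, 0.6, 4.3]
width: 0.271
grip_force: 69.4
```

>>> step_arm(
  commands=[
    {"fingers":1,"dx":0,"dy":0,"dz":-0.01,"roll":0},
    {"fingers":1,"dx":0,"dy":0,"dz":-0.025,"roll":0},
    {"fingers":1,"dx":0,"dy":0,"dz":-0.045,"roll":0},
    {"fingers":1,"dx":0,"dy":0,"dz":-0.08,"roll":0},
    {"fingers":1,"dx":0,"dy":0,"dz":-0.12,"roll":0},
    {"fingers":1,"dx":0,"dy":0,"dz":-0.16,"roll":0},
    {"fingers":1,"dx":0,"dy":0,"dz":-0.19,"roll":0},
    {"fingers":1,"dx":0,"dy":0,"dz":-0.2,"roll":0},
  ],
)

```text
time: 4.1
tool_pos: [0.4426, -0.2832, 0.3584]
tcp_rot: [2.377, 2.047, 0.002]
wrist_force: [0.5, -0.0, -1.8]
width: 0.271
grip_force: 68.9
```

```bash
python3 - <<'E'
from h import *
s,p,M=tool(); print(s['time'],p.round(4),s['wrist_force'],s['grip_force'],s['width'])
im,d,c=shot('side','s2.png')
E
```

```text
4.1 [ 0.4426 -0.2832  0.3584] [ 0.48491245 -0.00954186 -1.83511014] 68.90427947044373 0.27073414958966013
```

View pics/s2.png

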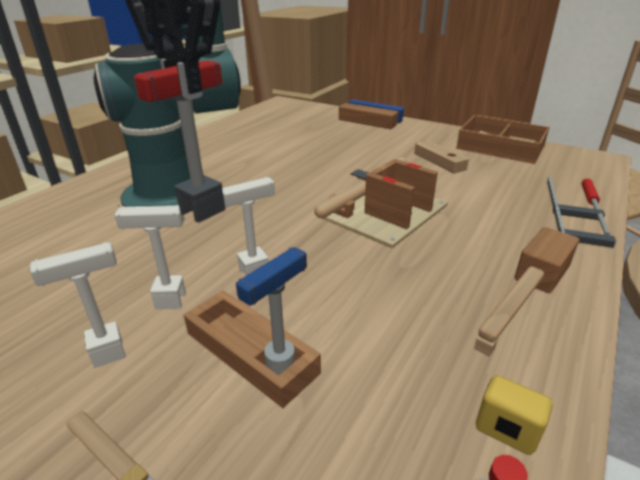

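The key hangs straight in the gripper, foot at (200,198); blue is still in the rack at (272,275). Going over the jig.

>>> step_arm(
  commands=[
    {"fingers":1,"dx":0.025,"dy":0.001,"dz":0,"roll":-4},
    {"fingers":1,"dx":0.075,"dy":0.002,"dz":0,"roll":-12},
    {"fingers":1,"dx":0.13,"dy":0.003,"dz":0,"roll":-21},
    {"fingers":1,"dx":0.19,"dy":0.004,"dz":0,"roll":-30},
    {"fingers":1,"dx":0.25,"dy":0.006,"dz":0,"roll":-39},
    {"fingers":1,"dx":0.31,"dy":0.007,"dz":0,"roll":-48},
    {"fingers":1,"dx":0.365,"dy":0.008,"dz":0,"roll":-56},
    {"fingers":1,"dx":0.4,"dy":0.009,"dz":0,"roll":-61.3},
  ],
)

```text
time: 5.15
tool_pos: [0.5091, 0.114, 0.3532]
tcp_rot: [-0.993, -2.977, 0.002]
wrist_force: [0.2, -0.7, -2.3]
width: 0.265
grip_force: 69.1
```

```bash
python3 - <<'E'
from h import *
import time
s,p,M=tool(); print(s['time'],p.round(4),M[:,0].round(3),M[:,1].round(3),M[:,2].round(3),s['grip_force'])
im,d,c=shot('wrist','w3.png')
# red marks, bar
for m,st,ce in comps(red(im)):
    v,u=np.nonzero(m&(d>0)); P=deproj(c,np.c_[u,v],d[v,u]); print('red',st,ce.round(),np.median(P,0).round(4))
v,u=np.nonzero(d>0); P=deproj(c,np.c_[u,v],d[v,u])
k=(np.hypot(P[:,0]-.5245,P[:,1]-.185)<.035)&(P[:,2]>.025)&(P[:,2]<.04)
print(k.sum()); 
if k.sum()>20: print(P[k].mean(0),cv2.minAreaRect((P[k,:2]*1000).astype(np.float32)))
E
```

```text
5.15 [0.5091 0.114  0.3532] [-0.8    0.601  0.003] [ 0.601  0.8   -0.002] [-0.003 -0.    -1.   ] 69.10563826560974
red [404 133  24  33 462] [415. 149.] [0.5336 0.2306 0.1059]
red [383 143  13  13  96] [389. 149.] [0.53   0.2196 0.0131]
red [326 169  24  36 427] [339. 186.] [0.519  0.1406 0.1058]
red [ 280  205   71   36 2283] [315. 223.] [0.4742 0.1411 0.3823]
red [  280   245    70   171 10750] [315. 326.] [0.5037 0.1187 0.3835]
315
[0.52422871 0.18352619 0.03069188] ((525.0517578125, 183.43592834472656), (10.216339111328125, 48.4699821472168), 52.338924407958984)
```

View pics/w3.png

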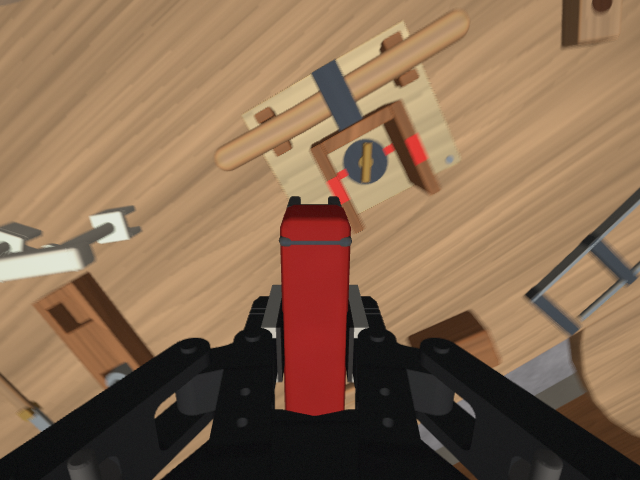

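The wrist view shows the well with the bar at (366,162), nearly parallel to the red handle (vertical in the picture), which is held square between the pads.

>>> step_arm(
  commands=[
    {"fingers":1,"dx":0.012,"dy":0.025,"dz":0,"roll":0.5},
    {"fingers":1,"dx":0.024,"dy":0.054,"dz":0.02,"roll":0.5},
    {"fingers":1,"dx":0.0295,"dy":0.066,"dz":0.05,"roll":0.5},
    {"fingers":1,"dx":0.0295,"dy":0.066,"dz":0.073,"roll":0.5},
    {"fingers":1,"dx":0.0295,"dy":0.066,"dz":0.073,"roll":0.5},
    {"fingers":1,"dx":0.0295,"dy":0.066,"dz":0.073,"roll":0.5},
  ],
)

```text
time: 5.95
tool_pos: [0.5265, 0.1817, 0.2824]
tcp_rot: [-1.016, -2.972, 0.0]
wrist_force: [0.9, 0.7, -2.0]
width: 0.271
grip_force: 69.7
```

```bash
python3 - <<'E'
from h import *
s,p,M=tool(); print(s['time'],p.round(4),M[:,0].round(3),M[:,1].round(3),M[:,2].round(3))
for n in('wrist','scene','side'):
    im,d,c=shot(n,n+'4.png')
    for m,st,ce in comps(red(im)):
        v,u=np.nonzero(m&(d>0)); P=deproj(c,np.c_[u,v],d[v,u]); P=P[(P[:,2]>.07)&(abs(P[:,0]-.52)<.1)&(abs(P[:,1]-.18)<.1)]
        if len(P)<40: continue
        if np.median(P[:,2])>.2:
            T=P[P[:,2]>np.percentile(P[:,2],95)-.008]; print(n,'handle',cv2.minAreaRect((T[:,:2]*1000).astype(np.float32)),np.percentile(P[:,2],95))
        else: print(n,'mark',np.median(P,0).round(4))
    v,u=np.nonzero(d>0); P=deproj(c,np.c_[u,v],d[v,u])
    r=np.hypot(P[:,0]-.525,P[:,1]-.185)
    k=(r<.04)&(P[:,2]>.115)&(P[:,2]<.2)
    if k.sum()>20: print(n,'shaft/foot',k.sum(),np.percentile(P[k],[2,50,98],0).round(4).tolist())
    k=(r<.035)&(P[:,2]>.025)&(P[:,2]<.04)
    if k.sum()>20: print(n,'bar',k.sum(),cv2.minAreaRect((P[k,:2]*1000).astype(np.float32)))
a=cv2.imread('pics/scene4.png')[210:400,280:440];b=cv2.imread('pics/side4.png')[60:250,320:480]
cv2.imwrite('pics/both4.png',cv2.resize(np.hstack([a,b]),None,fx=2.5,fy=2.5,interpolation=cv2.INTER_CUBIC))
E
```

```text
5.95 [0.5265 0.1817 0.2824] [-0.791  0.612  0.   ] [ 0.612  0.791 -0.   ] [-0. -0. -1.]
wrist mark [0.5329 0.2297 0.1061]
wrist handle ((521.8658447265625, 185.98770141601562), (24.182451248168945, 81.33414459228516), 52.346351623535156) 0.3136281196619751
wrist shaft/foot 246 [[0.4987, 0.1788, 0.14], [0.5082, 0.1918, 0.1597], [0.5222, 0.2091, 0.1749]]
wrist bar 295 ((519.9684448242188, 187.90457153320312), (9.020590782165527, 35.73613739013672), 52.20111083984375)
scene handle ((554.0160522460938, 170.1210174560547), (35.00187683105469, 38.720420837402344), 49.927913665771484) 0.3142736576651227
scene handle ((520.9910888671875, 222.03240966796875), (80.50145721435547, 26.08315658569336), 40.67587661743164) 0.31466034950092675
scene mark [0.5267 0.1373 0.1054]
scene mark [0.5327 0.2319 0.1059]
scene shaft/foot 910 [[0.5054, 0.1606, 0.1409], [0.5345, 0.1905, 0.1761], [0.5552, 0.21, 0.195]]
scene bar 148 ((525.387451171875, 184.53269958496094), (11.52766227722168, 48.74128723144531), 51.918243408203125)
side handle ((499.7022705078125, 183.14779663085938), (4.860988616943359, 40.5687255859375), 30.123069763183594) 0.3136466949121704
side handle ((543.7590942382812, 171.58949279785156), (31.244792938232422, 68.54108428955078), 33.55270004272461) 0.31347365203886346
side mark [0.5332 0.2266 0.1054]
side mark [0.5162 0.1347 0.1055]
side shaft/foot 697 [[0.5024, 0.1513, 0.1394], [0.5337, 0.1723, 0.1667], [0.5571, 0.1947, 0.1976]]
```

View pics/both4.png

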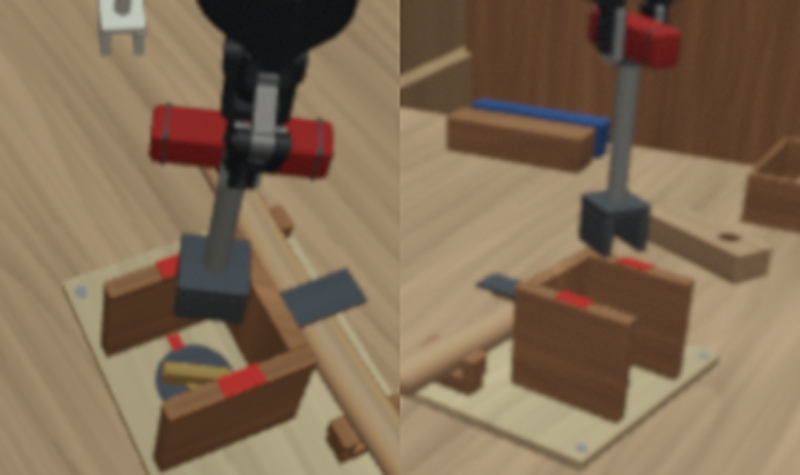

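The foot hangs just above the well, slot parallel to the bar. Lowering.

>>> step_arm(
  commands=[
    {"fingers":1,"dx":0.0025,"dy":0.001,"dz":0,"roll":0},
    {"fingers":1,"dx":0.0025,"dy":0.001,"dz":0.02,"roll":0},
    {"fingers":1,"dx":0.0025,"dy":0.001,"dz":0.045,"roll":0},
    {"fingers":1,"dx":0.0025,"dy":0.001,"dz":0.07,"roll":0},
    {"fingers":1,"dx":0.0025,"dy":0.001,"dz":0.09,"roll":0},
    {"fingers":1,"dx":0.0025,"dy":0.001,"dz":0.1,"roll":0},
    {"fingers":1,"dx":0.0025,"dy":0.001,"dz":0.108,"roll":0},
    {"fingers":1,"dx":0.0025,"dy":0.001,"dz":0.113,"roll":0},
  ],
)

```text
time: 7.1
tool_pos: [0.5255, 0.1844, 0.1694]
tcp_rot: [1.015, 2.972, 0.001]
wrist_force: [1.0, -0.3, -2.5]
width: 0.271
grip_force: 69.6
```

>>> step_arm(
  commands=[
    {"fingers":1,"dx":0,"dy":0,"dz":0.004,"roll":0},
    {"fingers":1,"dx":0,"dy":0,"dz":0.008,"roll":0},
    {"fingers":1,"dx":0,"dy":0,"dz":0.01,"roll":0},
    {"fingers":1,"dx":0,"dy":0,"dz":0.01,"roll":0},
  ],
)

```text
time: 7.6
tool_pos: [0.525, 0.1843, 0.1592]
tcp_rot: [-1.016, -2.973, 0.0]
wrist_force: [0.4, 0.3, -2.4]
width: 0.273
grip_force: 69.6
```

>>> step_arm(
  commands=[
    {"fingers":1,"dx":0,"dy":0,"dz":0.001,"roll":0},
    {"fingers":1,"dx":0,"dy":0,"dz":0.002,"roll":0},
    {"fingers":1,"dx":0,"dy":0,"dz":0.003,"roll":0},
    {"fingers":1,"dx":0,"dy":0,"dz":0.003,"roll":0},
  ],
)

```text
time: 8.1
tool_pos: [0.5256, 0.1843, 0.1579]
tcp_rot: [1.015, 2.972, 0.001]
wrist_force: [-2.1, -1.2, 5.4]
width: 0.269
grip_force: 71.0
```

>>> step_arm(
  commands=[
    {"fingers":1,"dx":0,"dy":0,"dz":-0.0005,"roll":8},
    {"fingers":1,"dx":0,"dy":0,"dz":-0.0005,"roll":16},
    {"fingers":1,"dx":0,"dy":0,"dz":-0.0005,"roll":24},
    {"fingers":1,"dx":0,"dy":0,"dz":-0.0005,"roll":32},
    {"fingers":1,"dx":0,"dy":0,"dz":-0.0005,"roll":40},
    {"fingers":1,"dx":0,"dy":0,"dz":-0.0005,"roll":48},
    {"fingers":1,"dx":0,"dy":0,"dz":-0.0005,"roll":56},
    {"fingers":1,"dx":0,"dy":0,"dz":-0.0005,"roll":64},
  ],
)

```text
time: 9.1
tool_pos: [0.526, 0.184, 0.1578]
tcp_rot: [2.439, 1.977, 0.002]
wrist_force: [0.9, -2.5, 0.9]
width: 0.268
grip_force: 70.3
```

```bash
cat >>h.py <<'E'
def st():
    s,p,M=tool(); print(s['time'],p.round(4),'yaw',np.degrees(np.arctan2(M[1,0],M[0,0])).round(2),np.round(s['wrist_force'],2),np.round(s['torque'],3),s['grip_force'],s['width'])
E
python3 -c "
from h import *
st()"
```

```text
9.1 [0.526  0.184  0.1578] yaw 78.06 [ 0.88 -2.49  0.85] [-0.411 -0.01   0.25 ] 70.30324816703796 0.26786264097919577
```

>>> step_arm(
  commands=[
    {"fingers":1,"dx":0,"dy":0,"dz":0,"roll":3},
    {"fingers":1,"dx":0,"dy":0,"dz":0,"roll":6},
    {"fingers":1,"dx":0,"dy":0,"dz":0,"roll":9},
    {"fingers":1,"dx":0,"dy":0,"dz":0,"roll":10},
    {"fingers":1,"dx":0,"dy":0,"dz":0,"roll":10},
  ],
)

```text
time: 9.72
tool_pos: [0.5261, 0.184, 0.1578]
tcp_rot: [2.598, 1.763, 0.003]
wrist_force: [0.6, -2.8, 5.0]
width: 0.27
grip_force: 70.7
```

```bash
python3 -c "
from h import *
st()"
```

```text
9.725 [0.5261 0.184  0.1578] yaw 68.32 [ 0.65 -2.81  5.01] [-0.718 -0.263  0.069] 70.6632649898529 0.2700617558925826
```

>>> step_arm(
  commands=[
    {"fingers":1,"dx":0,"dy":0,"dz":0,"roll":1},
    {"fingers":1,"dx":0,"dy":0,"dz":0,"roll":2},
    {"fingers":1,"dx":0,"dy":0,"dz":0,"roll":3},
    {"fingers":1,"dx":0,"dy":0,"dz":0,"roll":4},
  ],
)

```text
time: 10.22
tool_pos: [0.5261, 0.184, 0.1578]
tcp_rot: [2.658, 1.671, 0.003]
wrist_force: [1.0, -2.3, 5.6]
width: 0.27
grip_force: 70.9
```

```bash
python3 -c "
from h import *
st()"
```

```text
10.225 [0.5261 0.184  0.1578] yaw 64.33 [ 0.99 -2.32  5.56] [-0.782 -0.293  0.825] 70.88938236236572 0.2698821483050351
```

>>> step_arm(
  commands=[
    {"fingers":1,"dx":0,"dy":0,"dz":0,"roll":1},
    {"fingers":1,"dx":0,"dy":0,"dz":0,"roll":2},
    {"fingers":1,"dx":0,"dy":0,"dz":0,"roll":3},
  ],
)

```text
time: 10.6
tool_pos: [0.5262, 0.1841, 0.1579]
tcp_rot: [2.698, 1.605, 0.003]
wrist_force: [1.0, -1.9, 4.1]
width: 0.267
grip_force: 73.8
```

```bash
python3 -c "
from h import *
st()
for n in ('scene','wrist'):
    im,d,c=shot(n,n+'5.png')
    v,u=np.nonzero(d>0); P=deproj(c,np.c_[u,v],d[v,u])
    k=(np.hypot(P[:,0]-.525,P[:,1]-.185)<.035)&(P[:,2]>.022)&(P[:,2]<.037)
    print(n,k.sum(),P[k].round(3).tolist()[:20])
"
```

```text
10.6 [0.5262 0.1841 0.1579] yaw 61.49 [ 1.   -1.87  4.1 ] [-0.435 -0.155  1.379] 73.79085302352905 0.26713132568097303
scene 23 [[0.535, 0.162, 0.036], [0.537, 0.163, 0.036], [0.537, 0.164, 0.034], [0.538, 0.165, 0.032], [0.538, 0.166, 0.03], [0.538, 0.166, 0.026], [0.538, 0.167, 0.025], [0.539, 0.169, 0.025], [0.541, 0.174, 0.035], [0.543, 0.176, 0.036], [0.544, 0.177, 0.036], [0.543, 0.177, 0.03], [0.544, 0.179, 0.03], [0.545, 0.18, 0.029], [0.545, 0.18, 0.026], [0.545, 0.181, 0.024], [0.548, 0.186, 0.036], [0.546, 0.182, 0.022], [0.549, 0.188, 0.036], [0.549, 0.189, 0.035]]
wrist 211 [[0.535, 0.207, 0.023], [0.532, 0.207, 0.023], [0.533, 0.207, 0.023], [0.534, 0.207, 0.026], [0.535, 0.207, 0.026], [0.53, 0.208, 0.023], [0.531, 0.208, 0.024], [0.532, 0.207, 0.025], [0.532, 0.207, 0.027], [0.533, 0.207, 0.028], [0.534, 0.207, 0.029], [0.535, 0.206, 0.027], [0.528, 0.208, 0.023], [0.528, 0.208, 0.025], [0.529, 0.208, 0.027], [0.53, 0.208, 0.027], [0.531, 0.207, 0.026], [0.532, 0.207, 0.028], [0.532, 0.207, 0.029], [0.533, 0.206, 0.027]]
```

The torque rose to 1.4 N m at yaw 61°, so the screw is on its stop. Relieving the twist within the free play, then releasing.

>>> step_arm(
  commands=[
    {"fingers":1,"dx":0,"dy":0,"dz":0,"roll":-2},
    {"fingers":1,"dx":0,"dy":0,"dz":-0.0005,"roll":-5},
    {"fingers":1,"dx":0,"dy":0,"dz":-0.0005,"roll":-8},
    {"fingers":1,"dx":0,"dy":0,"dz":-0.0005,"roll":-8},
  ],
  squeeze=20,
)

```text
time: 11.2
tool_pos: [0.5256, 0.1849, 0.1578]
tcp_rot: [-2.585, -1.784, -0.003]
wrist_force: [0.6, -0.0, 4.5]
width: 0.266
grip_force: 70.6
```

```bash
python3 -c "
from h import *
st()"
```

```text
11.2 [0.5256 0.1849 0.1578] yaw 69.22 [ 0.56 -0.03  4.47] [-0.085 -0.293  0.102] 70.63207268714905 0.26591010339276233
```

>>> step_arm(
  commands=[
    {"fingers":0.35,"dx":0,"dy":0,"dz":0,"roll":0},
    {"fingers":0.2,"dx":0,"dy":0,"dz":0,"roll":0},
    {"fingers":-0.1,"dx":0,"dy":0,"dz":0,"roll":0},
    {"fingers":-0.4,"dx":0,"dy":0,"dz":0,"roll":0},
    {"fingers":-0.7,"dx":0,"dy":0,"dz":0,"roll":0},
    {"fingers":-1,"dx":0,"dy":0,"dz":0,"roll":0},
    {"fingers":-1,"dx":0,"dy":0,"dz":0,"roll":0},
    {"fingers":-1,"dx":0,"dy":0,"dz":0,"roll":0},
  ],
)

```text
time: 12.2
tool_pos: [0.5251, 0.1843, 0.1573]
tcp_rot: [2.585, 1.785, 0.0]
wrist_force: [0.2, -0.2, 0.6]
width: 1.0
grip_force: 0.0
```

>>> step_arm(
  commands=[
    {"fingers":-1,"dx":0,"dy":0,"dz":-0.01,"roll":0},
    {"fingers":-1,"dx":0,"dy":0,"dz":-0.03,"roll":0},
    {"fingers":-1,"dx":0,"dy":0,"dz":-0.06,"roll":0},
    {"fingers":-1,"dx":0,"dy":0,"dz":-0.1,"roll":0},
    {"fingers":-1,"dx":0,"dy":0,"dz":-0.14,"roll":0},
    {"fingers":-1,"dx":0,"dy":0,"dz":-0.17,"roll":0},
    {"fingers":-1,"dx":0,"dy":0,"dz":-0.18,"roll":0},
    {"fingers":-1,"dx":0,"dy":0,"dz":-0.18,"roll":0},
  ],
)

```text
time: 13.2
tool_pos: [0.5254, 0.1844, 0.3384]
tcp_rot: [2.584, 1.785, 0.003]
wrist_force: [-0.9, -0.2, 0.1]
width: 1.003
grip_force: 0.0
```

```bash
python3 - <<'E'
from h import *
st()
handle('wrist',red,.17); handle('scene',red,.17,fn='scene6.png')
handle('side',red,.17,fn='side6.png')
a=cv2.imread('pics/scene6.png')[210:400,280:440];b=cv2.imread('pics/side6.png')[80:270,320:480]
cv2.imwrite('pics/both6.png',cv2.resize(np.hstack([a,b]),None,fx=2.5,fy=2.5,interpolation=cv2.INTER_CUBIC))
E
```

```text
13.2 [0.5254 0.1844 0.3384] yaw 69.27 [-0.86 -0.18  0.06] [-0.03   0.002  0.015] 0.0 1.0030045654323059
wrist 299 [290 147  38  25] ((539.8494873046875, 225.71286010742188), (7.372743606567383, 23.23333740234375), 69.11371612548828) [0.18744911 0.18904843]
wrist 2493 [299 173  40  91] ((524.430908203125, 183.91195678710938), (78.76129150390625, 23.52645492553711), 69.99900817871094) [0.1880545  0.18932856]
scene 985 [342 286  44  61] ((524.8031005859375, 185.84933471679688), (95.04503631591797, 23.955976486206055), 70.41600799560547) [0.18703896 0.18902349]
side 489 [385 128  40  24] ((527.77783203125, 178.24131774902344), (95.95623779296875, 22.59178352355957), 68.69305419921875) [0.18329704 0.18850762]
```

View pics/both6.png

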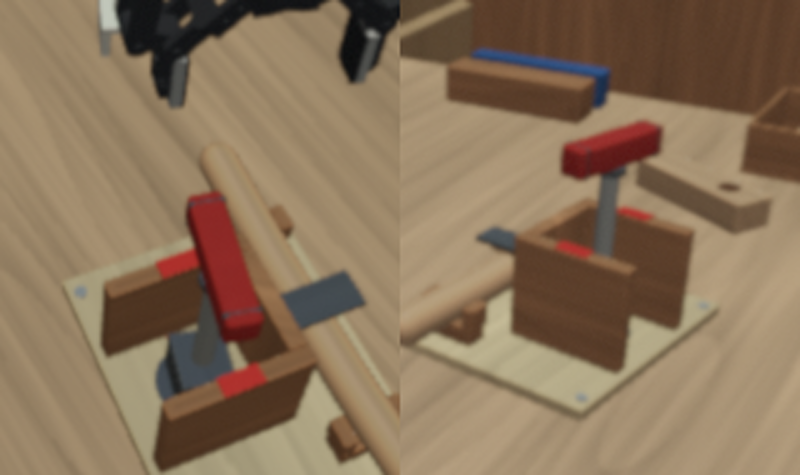

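The key stands upright on the screw: its top is at 0.188 m, which matches the foot resting on the well floor. The gripper is clear of it.

```bash
python3 -c "
from workcell import *
print(finish_job())"
```

```text
the job is handed in; nothing more can be done
None
```

I turned the lock screw clockwise to its stop with the red fork key, left the key standing upright and fully down on it, and handed the job in after about 13 s; I never touched the blue key or the white look-alikes. I judged the stop from the turning torque (about 1.4 N m at the expected angle), not by seeing the bar on the red marks, and no verdict came back.

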